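# Roll a press roller into its vee cradle, seat it on the end stop and clamp it

### The arm

A 6-joint arm with a two-finger parallel gripper is mounted at the origin on the work surface. World frame = base frame: x ahead of the robot, y to its left, z up, the work surface at z = 0. Lengths are in m, angles in rad, forces in N, time in s.
With the tool pointing down it reaches from about 0.275 to 1 m from the base axis. Payload 8.4 kg.
Tool frame: the origin (TCP) lies on the centre line of the jaws, within the pads' length; the fingertips stand 17 mm ahead of it and the grasp point (between the pads) lies 2 mm behind it (bot.tcp_to_tips is the y of the fingertips in the tool frame, in m); y points along the fingers, z is the direction in which the jaws open and shut, and the axes are right-handed (so a half turn about y gives the same grasp; the last joint's range is limited). The gripper opens to 85 mm and grips with 20 to 120 N. Pads are 22 mm wide; open, the fingers measure 114 mm over their backs; the gripper's body (76 mm by 85 mm) begins 54 mm behind the grasp point. The pads swing forward as they close: fully open they stand 13 mm farther back than shut.
Start: joints at [-1.154, 0.353, 1.633, -0, 1.155, -0.002], TCP at [0.254, -0.571, 0.248] pointing down, gripper open.
Joint ranges: [-2.63, 2.63], [-0.92, 2.1], [0.06, 2.66], [-1.3, 4.44], [0, 2.69], [-3.02, 3.02]. Speed limits (rad/s): [2.22, 2.22, 2.79, 3.14, 3.14, 3.14].

### API

Orientations are given as a unit quaternion [x, y, z, w].
In Python, from workcell import bot, hand, kinematics, get_obs, vision, hand_in gives the robot as it stands. The module is installed in compiled form; this text tells all that it offers. Calls block until the motion is done:
- bot.reach(position, orientation): joint-space move of the TCP to a pose.
- bot.servo_line(position, ori=None, velocity=0.15): straight line of the TCP; ori=None keeps the orientation; velocity is the mean speed in m/s.
- bot.goto_joints(angles): joint-space move.
- hand.move_gripper(opening, strength=None): finger opening in m; strength is the grip in N (None keeps the last); returns when the fingers have stopped.
- bot.dwell(seconds).
- kinematics.solve_ik(position, orientation): joint angles nearest the present ones, or None.
- get_obs(): the state.
- vision.read_camera(name): name is "scene" or "top" or "wrist"; returns a dict with "frame" (400x640x3 uint8, red, green, blue), "intrinsics" (3x3 intrinsics, pixels), "view" (4x4, takes a point from world to camera coordinates). Camera axes: x right, y down, z forward; pixel columns grow to the right and rows downward; lengths in m; the calibration is good to about 2 mm. The wrist camera is an equidistant fisheye: a pixel r from the principal point sees the ray r / f radians off the axis. A picture is of the moment at which its call begins. There is no depth.
A pose or a line that the arm cannot do raises bot.IKError and nothing moves.
- hand_in(): hands the job in, once; it reports no verdict.
The state is a dict: "time_s": time; "joint_pos": joint angles; "joint_vel": joint speeds; "joint_efforts": joint torques, N m; "position": TCP position; "orientation": TCP orientation; "wrist_force": force on the tool from outside, world axes, zero at the start; "ft_torque": the same for the moment, N m; "gripper_width": finger opening in m.
Only numpy, scipy, OpenCV 4.12 (cv2) and the standard library are available. Lean on these libraries where they do the work, as an engineer would, in place of code of your own. Each camera call takes 0.05 s, during which the arm holds its last target. There are 200 camera calls.

### The job

The roller of the small printing press is due for new bearings. Roll it (do not lift it) across the deck into the vee of the bench cradle and let go so that it settles by itself, then slide it gently along the vee, under the clamp's arm, until it bears against the end stop without shoving the stop, and finally turn the clamp knob clockwise until the pad holds the drum snugly, not hard. Leave the jar, the ink tube and the hand brayer where they are.

Things in the scene. Friction and masses are not known exactly. Their poses are not given: they have to be found in the camera images.
- cradle: fixed plywood bench cradle. Origin: underside of its 12 mm base board. x runs level along the vee, z up (mm, in this frame). 90-degree vee, x -125 to 85, bottom line at y 0, z 34; its far flank (y > 0) rises to y 48, z 82. Base board x -140 to 190, y -170 to 120. A steel clamp column stands at (62, 85); its overarm, 22 mm wide, spans y -9 to 98 over the vee at x 51 to 73, z 143 to 173.
- deck_lip (a point): point on the lip where the near flank of the vee meets the lead-in deck: cradle (0, -35, 69) mm; same axes as the cradle. The deck is flat and level, top 69 mm above the table, reaches 120 mm from the lip to the cradle's -y, x from -125 to 45, with no rims and free air beyond.
- vee_axis (a point): where the axis of a seated roller runs: cradle (0, 0, 90.6) mm; same axes as the cradle.
- roller: press roller, 0.64 to 0.96 kg: aluminium drum, 80 mm diameter, 120 long, black end discs, a steel journal of 16 mm diameter on each end. Too thick to grip. Origin mid drum on its axis = its x axis, which points as the cradle's x (askew by up to 0.12 rad at first). Starts on the deck, axis 109 mm up and 75 to 100 mm from the vee's middle line, mid drum at cradle x -50 to -35.
- short_end (a point): centre of the end face of the 20 mm journal (roller x = +80 mm), the end that goes against the stop. The roller rolls easily on the deck; when its axis passes the lip it drops into the vee by itself, 18 mm lower, and then still lies short of the clamp's overarm.
- long_end (a point): centre of the end face of the 35 mm journal (roller x = -95 mm), in free air beyond the drum, the end to push on. The vee's faces are lined with white slippery nylon: sliding the roller along takes about 2 to 5 N if pushed dead level, up to 13 N if the pusher also drags its end downward (mass and friction are hidden).
- stop_rail: aluminium slide rail of the adjustable end stop, fixed past the +x end of the vee at cradle (98, 0, 12) mm, same axes. On it stands the stop, whose own place is not measured: an upright steel plate 44 mm wide, up to 109 mm above the table; its face looks to -x, somewhere 100 to 115 mm from the cradle's origin. Stiff, but lightly nipped: more than 15 N against it puts its setting at risk.
- clamp_knob (a joint): turn of the clamp knob (rad), growing clockwise seen from above; starts between -0.2 and 0.1 (open, pad 2 to 3 mm clear of a seated drum). A coarse screw: the pad comes down 3.2 mm per rad and meets a seated drum at about 0.7. The pad is springy: its force then grows by some 22 N per rad. Friction 0.15 N m; it stays where it is left. End of travel 2.4.
- knob_grip (a point): point in the wing of the black clamp knob, on its vertical axis at cradle (62, 0, 203) mm. The wing is a bar 52 mm long, 14 mm thick and 30 mm high (z 186 to 216) on a hub 26 mm in diameter, to be gripped across its thickness from above. At knob value 0 the bar lies along the cradle's x; it turns with the knob. Clear space all round it.
- clamp_screw: the clamp's steel screw under the overarm, with the rubber pad (22 mm in diameter, 7 mm thick) at its lower end; origin at the underside of the pad, on the knob's axis. It only moves up and down. A snug hold is 8 to 20 N of pad force; over 30 N the thin drum may be crushed.
- ink_jar: glass jar with a black lid, 68 mm in diameter, 85 mm high; bystander, origin under its middle.
- ink_tube: metal ink tube lying on its side, 110 mm long, 32 mm thick; bystander, origin under its middle.
- brayer: hand brayer (ink roller): rubber roll 38 mm in diameter, wire frame, wooden handle 105 mm long; bystander, lying, origin under the roll's middle.
Not all that is in view belongs to the job. Of the things shaped like the roller, the aluminium one is meant.

How it is judged:
On the way, in this order (a step that is already met when the one before it is completed fails the run):
1. the roller lies settled in the vee, let go by the robot, the clamp still open (y of roller in the frame of vee_axis between -0.003 and 0.003 m and z of roller in the frame of vee_axis between -0.003 and 0.003 m and angle between the x axis of roller and the x axis of cradle, either way round below 0.03 rad and linear speed of roller below 0.02 m/s and contact force between the fingers and roller below 0.2 N and value of joint clamp_knob below 0.4 rad), for 0.3 s.
2. the roller, slid along the vee, bears against the end stop, the clamp still open (contact force between roller and stop_rail above 1.5 N and value of joint clamp_knob below 0.4 rad), for 0.2 s.
At the end, for the whole second after the job is handed in: The roller lies at rest in the vee, its axis within 3 mm and 0.03 rad of the vee axis, the short journal's end still touching the end stop (over 0.3 N), and the pad presses on the drum with over 6 N (contact force between roller and stop_rail above 0.3 N and contact force between clamp_screw and roller above 6 N and y of roller in the frame of vee_axis between -0.003 and 0.003 m and z of roller in the frame of vee_axis between -0.003 and 0.003 m and angle between the x axis of roller and the x axis of cradle, either way round below 0.03 rad and linear speed of roller below 0.02 m/s).
It fails at once if the roller is lifted more than 15 mm above its height on the deck (height (world z) of roller above 0.124 m).
It fails at once if the end stop is pushed with more than 15 N (contact force between roller and stop_rail above 15 N).
It fails at once if the clamp presses on the drum with more than 30 N (contact force between clamp_screw and roller above 30 N).
It fails at once if the robot pushes the roller with more than 30 N (contact force between the fingers and roller above 30 N).
It fails at once if the jar, the ink tube or the brayer is shifted more than 15 mm (distance of any of ink_jar, ink_tube, brayer from where it was at the start of the episode above 0.015 m).
It also fails if it takes over 69 s, if anything falls off the work surface, if the arm or the gripper's body presses on something with over 40 N, if the wrist force passes 120 N, or if a joint passes its speed limit or range.

## Working session

There is one attempt and no reset: what is moved stays moved. The work goes in short steps, each a Python script; the robot and the scene stay as the last script left them, time stands still between calls to the robot, and variables do not carry over. Pictures are saved under pics/ and viewed, about 8 in all and at most 12, crops included, and the job is handed in when it is done.

```bash
mkdir -p pics; python3 - <<'E'
from workcell import *
import cv2,numpy as np,pickle
D={}
for n in("scene","top"):
    d=vision.read_camera(n);D[n]=d
    cv2.imwrite(f"pics/{n}0.png",d["frame"][...,::-1]);print(n,np.array(d["intrinsics"]).round(1).tolist(),np.array(d["view"]).round(3).tolist())
pickle.dump(D,open("d0.pkl","wb"))
o=get_obs();print(o)
E
```

```text
scene [[384.8, 0.0, 320.6], [0.0, 384.8, 198.9], [0.0, 0.0, 1.0]] [[0.818, 0.575, 0.015, -0.383], [0.468, -0.65, -0.599, -0.169], [-0.334, 0.497, -0.801, 1.466], [0.0, 0.0, 0.0, 1.0]]
top [[386.6, 0.0, 320.0], [0.0, 386.6, 195.2], [0.0, 0.0, 1.0]] [[0.022, -1.0, 0.017, -0.039], [-0.997, -0.023, -0.078, 0.482], [0.079, -0.015, -0.997, 1.23], [0.0, 0.0, 0.0, 1.0]]
{'time_s': 0.1, 'joint_pos': array([-1.15443534e+00,  3.53564790e-01,  1.63405544e+00, -6.09524537e-06,
        1.15523845e+00, -2.42045430e-03]), 'joint_vel': array([ 0.00131796, -0.00028251, -0.00243239,  0.00019003,  0.00024837,
        0.00123659]), 'joint_efforts': array([ 5.40595920e-04, -6.06355691e+01, -3.42817533e+01,  8.37725963e-06,
        3.79167963e-03,  6.54801261e-05]), 'position': array([ 0.25397325, -0.57061652,  0.24764741]), 'orientation': array([-0.14707675,  0.69209931, -0.691224  ,  0.14688893]), 'wrist_force': array([ 0.25219479, -0.10456359,  0.2652228 ]), 'ft_torque': array([ 0.00978501,  0.03321956, -0.01191273]), 'gripper_width': 0.08561524548128614}
```

View pics/scene0.png

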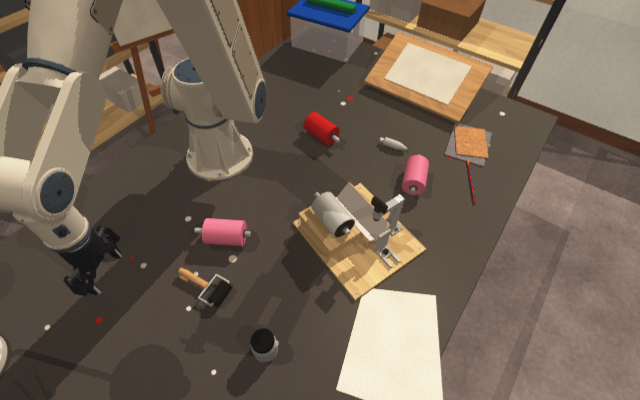

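View pics/top0.png

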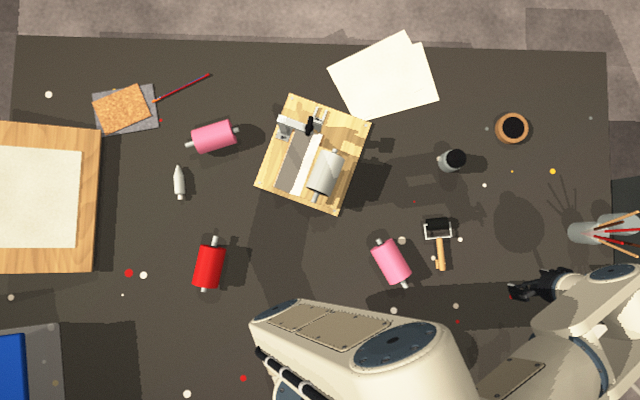

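```bash
python3 - <<'E'
import cv2,pickle,numpy as np
D=pickle.load(open("d0.pkl","rb"))
a=cv2.resize(D["top"]["frame"][85:225,245:385,::-1],None,fx=4,fy=4,interpolation=cv2.INTER_CUBIC)
b=cv2.resize(D["scene"]["frame"][175:300,285:435,::-1],None,fx=5,fy=4.48,interpolation=cv2.INTER_CUBIC)
cv2.imwrite("pics/ct.png",a);cv2.imwrite("pics/cs.png",cv2.resize(D["scene"]["frame"][175:300,285:435,::-1],None,fx=4.6,fy=4.6,interpolation=cv2.INTER_CUBIC))
E
```

```text
(no output)
```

View pics/ct.png

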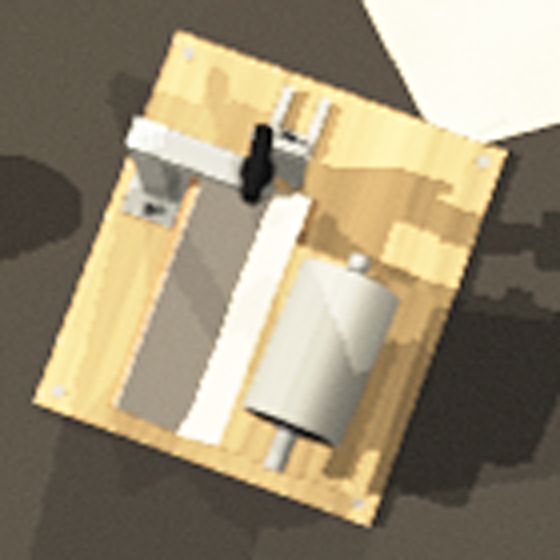

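View pics/cs.png

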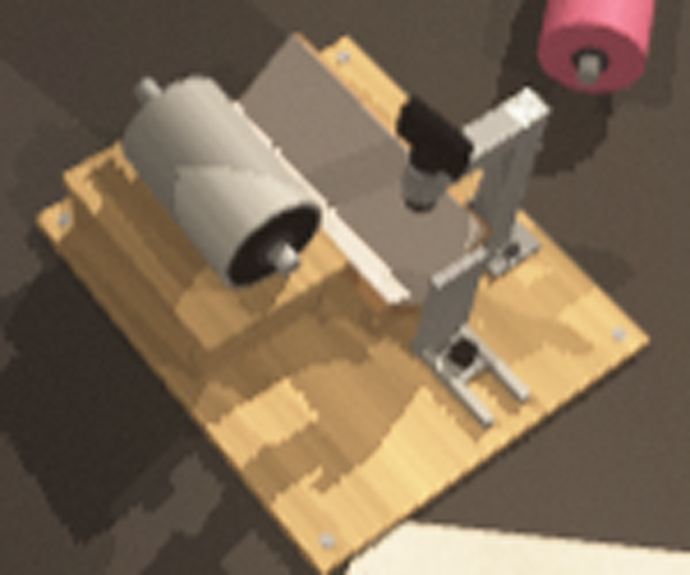

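```bash
cat >h.py <<'E'
import numpy as np,pickle
from scipy.optimize import least_squares
D=pickle.load(open("d0.pkl","rb"))
def proj(d,p):
    c=(d["view"]@np.append(p,1))[:3];u=d["intrinsics"]@c;return u[:2]/u[2]
def ct(u,v):return ("top",np.array([245+(u+.5)/4-.5,85+(v+.5)/4-.5]))
def cs(u,v):return ("scene",np.array([285+(u+.5)/4.6-.5,175+(v+.5)/4.6-.5]))
def W(q,p):
    c,s=np.cos(q[2]),np.sin(q[2]);x,y,z=np.array(p)/1000
    return np.array([q[0]+c*x-s*y,q[1]+s*x+c*y,z])
def fit(pts,q0):
    f=lambda q:np.concatenate([proj(D[n],W(q,p))-uv for p,(n,uv) in pts])
    r=least_squares(f,q0,loss="soft_l1");return r.x,r.fun.reshape(-1,2).round(1)
E
python3 - <<'E'
from h import *
pc=[((190,120,12),ct(178,30)),((190,-170,12),ct(508,150)),((-140,-170,12),ct(372,526)),((-140,120,12),ct(35,402)),
((190,120,12),cs(650,342)),((190,-170,12),cs(322,574)),((-140,-170,12),cs(38,217)),((-140,120,12),cs(345,37)),((-125,48,82),ct(118,405)),((-125,48,82),cs(297,37))]
q,r=fit(pc,[.65,-.1,-.35]);print(q,r.tolist())
for nm in("top","scene"):
    qq,_=fit([p for p in pc if p[1][0]==nm],q);print(nm,qq)
pr=[((80,0,109),ct(357,262)),((-95,0,109),ct(275,465)),((80,0,109),cs(290,260)),((-95,0,109),cs(147,88))]
b,r=fit(pr,[.62,-.13,-.35]);print(b,r.tolist())
c,s=np.cos(q[2]),np.sin(q[2]);d=b[:2]-q[:2];print("roller in cradle",c*d[0]+s*d[1],-s*d[0]+c*d[1],b[2]-q[2])
# stop face, plate top edge z109 : ends y+-22
for x in(100,105,110,115):
  print(x,[((proj(D["scene"],W(q,(x,y,109)))-[285,175])*4.6).round() for y in(22,-22)])
# knob
for a in(-.2,0,.1):
  print(a,[((proj(D["top"],W(q,(62+26*k*np.cos(a),-26*k*np.sin(a),216)))-[245,85])*4).round() for k in(1,-1)])
np.save("q.npy",q);np.save("b.npy",b)
E
```

```text
[ 0.60479007  0.02749254 -0.33332962] [[0.7, 0.1], [0.3, 0.4], [-0.0, 0.0], [0.5, -0.1], [0.6, -0.3], [0.8, 0.1], [-0.2, -0.1], [0.9, -0.0], [-0.1, 0.4], [-0.4, -0.8]]
top [ 0.60527581  0.02844029 -0.33013266]
scene [ 0.60424358  0.02627755 -0.3362692 ]
[ 0.54139836 -0.03983715 -0.3636009 ] [[0.6, -0.8], [-0.7, 1.9], [1.1, 0.9], [-0.6, -0.7]]
roller in cradle -0.03787283691664037 -0.08436494618607082 -0.030271281959323715
100 [array([480., 242.]), array([428., 276.])]
105 [array([485., 247.]), array([434., 281.])]
110 [array([490., 253.]), array([439., 287.])]
115 [array([495., 258.]), array([444., 292.])]
-0.2 [array([264., 120.]), array([252., 193.])]
0 [array([272., 122.]), array([245., 192.])]
0.1 [array([275., 124.]), array([242., 190.])]
```

Candidates in the top view are the aluminium drum (326,174), pink drums (212,137) and (391,262), and a red drum (209,265). The close crop shows the bare-metal drum lying on the deck, so that is the one. The fit puts it at cradle (-38, -84) mm with a skew of -0.03 rad, which matches the stated ranges. Now I'll roll it.

```bash
cat >>h.py <<'E'
from scipy.spatial.transform import Rotation as R
q=np.load("q.npy") if __import__("os").path.exists("q.npy") else None
def ori(a,flip=False):
    """tool down, jaw axis z at world yaw a"""
    z=np.array([np.cos(a),np.sin(a),0])*(-1 if flip else 1);y=np.array([0,0,-1.]);x=np.cross(y,z)
    return R.from_matrix(np.c_[x,y,z]).as_quat()
def inC(v): # world vector -> cradle axes
    c,s=np.cos(q[2]),np.sin(q[2]);return np.array([c*v[0]+s*v[1],-s*v[0]+c*v[1],v[2]])
def posC(p):return inC(np.array(p)-[q[0],q[1],0])*1000
E
python3 - <<'E'
from h import *
from workcell import *
for f in(0,1):
    j=kinematics.solve_ik(W(q,(-38,-165,200)),ori(q[2],f));print(f,j)
f=min((0,1),key=lambda f:abs(kinematics.solve_ik(W(q,(-38,-165,200)),ori(q[2],f))[5]))
o=ori(q[2],f)
hand.move_gripper(.060,30)
bot.reach(W(q,(-38,-165,240)),o)
bot.servo_line(W(q,(-38,-165,98)),velocity=.1)
bot.dwell(.2);f0=get_obs()["wrist_force"]
for y in range(-150,-78,3):
    bot.servo_line(W(q,(-38,y,98)),velocity=.04)
    s=get_obs();print(y,s["time_s"].__round__(1),inC(s["wrist_force"]-f0).round(1))
d=vision.read_camera("top");import cv2
cv2.imwrite("pics/t1.png",cv2.resize(d["frame"][85:225,245:385,::-1],None,fx=4,fy=4,interpolation=cv2.INTER_CUBIC))
E
```

```text
0 [-2.24416879e-01  2.57385996e-01  1.88782497e+00 -4.44089210e-16
  9.96381690e-01  1.08912743e-01]
1 NoneTraceback (most recent call last):
  File "<stdin>", line 5, in <module>
  File "<stdin>", line 5, in <lambda>
TypeError: 'NoneType' object is not subscriptable
```

```bash
python3 - <<'E'
from h import *
from workcell import *
o=ori(q[2])
hand.move_gripper(.060,30)
bot.reach(W(q,(-38,-165,240)),o)
bot.servo_line(W(q,(-38,-165,98)),velocity=.1)
bot.dwell(.2);f0=get_obs()["wrist_force"]
for y in range(-150,-78,3):
    bot.servo_line(W(q,(-38,y,98)),velocity=.04)
    s=get_obs();print(y,s["time_s"].__round__(1),inC(s["wrist_force"]-f0).round(1))
d=vision.read_camera("top");import cv2
cv2.imwrite("pics/t1.png",cv2.resize(d["frame"][85:225,245:385,::-1],None,fx=4,fy=4,interpolation=cv2.INTER_CUBIC))
E
```

```text
-150 4.7 [ 0.2 -0.3 -1. ]
-147 4.9 [-0.7 -0.4 -0.9]
-144 5.2 [-0.5 -0.4  0.1]
-141 5.4 [-0.1 -0.1 -1.6]
-138 5.7 [-1.  -0.8 -0.3]
-135 5.9 [-1.   0.2 -1.1]
-132 6.2 [-0.3 -0.  -2.1]
-129 6.4 [-0.2 -0.5 -1.2]
-126 6.7 [-1.8  0.3  0.2]
-123 6.9 [-0.5  0.1 -0.9]
-120 7.2 [-1.3 -0.7 -0.3]
-117 7.4 [-0.3 -0.5 -1. ]
-114 7.7 [-1.  -1.7 -1.5]
-111 7.9 [-1.  -0.8 -1.5]
-108 8.2 [-1.  -0.5 -0.5]
-105 8.4 [-0.7  0.2 -1. ]
-102 8.7 [-0.5  0.4 -0.8]
-99 8.9 [ 0.1 -0.2 -0.4]
-96 9.2 [-0.4 -0.5 -0.4]
-93 9.4 [-0.8  0.1 -0.3]
-90 9.7 [-1.9  1.7 -0.7]
-87 9.9 [ 0.2 -0.1 -0.4]
-84 10.2 [-1.5  0.  -0.6]
-81 10.4 [-1.3 -0.8 -1.3]
```

View pics/t1.png

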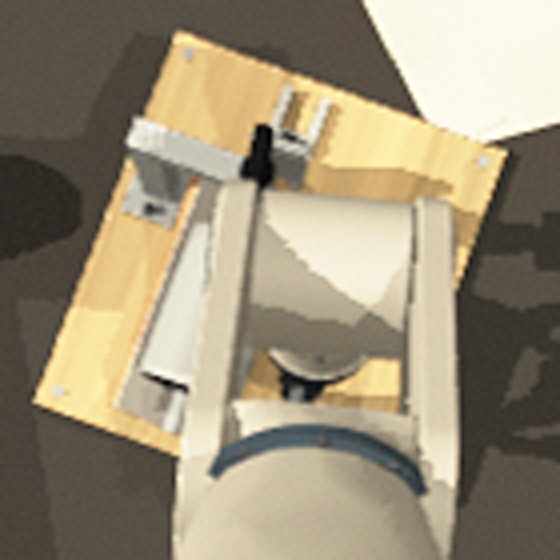

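```bash
python3 - <<'E'
from h import *
from workcell import *
import cv2
bot.servo_line(W(q,(-38,-110,98)),velocity=.1)
bot.servo_line(W(q,(-38,-110,220)),velocity=.2)
for a in(np.pi/2,-np.pi/2):
    print(a,kinematics.solve_ik(W(q,(-200,0,220)),ori(q[2]+a)))
    for k in(-.2,1.35):print(k,kinematics.solve_ik(W(q,(62,0,240)),ori(q[2]+a-k)))
hand.move_gripper(0,30)
bot.reach(W(q,(-200,0,200)),ori(q[2]+np.pi/2))
S={n:vision.read_camera(n) for n in("top","scene","wrist")}
pickle.dump(S,open("d1.pkl","wb"));print(S["wrist"]["intrinsics"],get_obs()["time_s"])
cv2.imwrite("pics/m2.png",cv2.resize(S["scene"]["frame"][175:300,285:435,::-1],None,fx=4.6,fy=4.6,interpolation=cv2.INTER_CUBIC))
cv2.imwrite("pics/w2.png",S["wrist"]["frame"][...,::-1])
E
```

```text
1.5707963267948966 [ 2.16365191e-01  7.15534029e-02  2.06652869e+00 -4.44089210e-16
  1.00351056e+00 -1.02110151e+00]
-0.2 [ 8.60216897e-03  4.19447300e-01  1.55315858e+00 -4.44089210e-16
  1.16898678e+00 -1.42886454e+00]
1.35 [ 8.60216897e-03  4.19447300e-01  1.55315858e+00 -4.44089210e-16
  1.16898678e+00  1.21135463e-01]
-1.5707963267948966 [ 2.16365191e-01  7.15534029e-02  2.06652869e+00 -4.44089210e-16
  1.00351056e+00  2.12049114e+00]
-0.2 [ 8.60216897e-03  4.19447300e-01  1.55315858e+00 -4.44089210e-16
  1.16898678e+00  1.71272812e+00]
1.35 None
[[309.70691629   0.         323.31154763]
 [  0.         309.70691629 200.45721497]
 [  0.           0.           1.        ]] 13.55
```

View pics/m2.png

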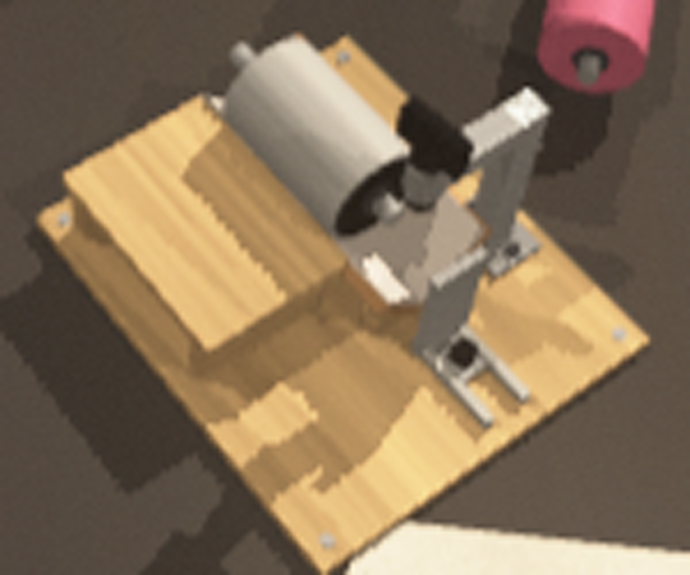

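View pics/w2.png

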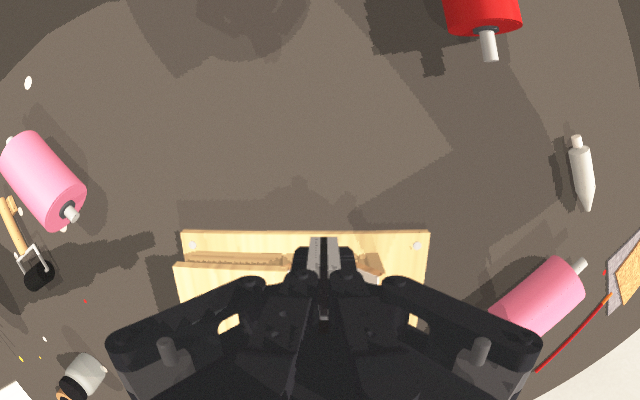

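The roller sits seated in the vee, with its short end at crop (388,208) and the drum parallel to the vee. Next I'll push it along at the long journal.

```bash
cat >>h.py <<'E'
def force(bot,get_obs,n=6):
    a=[]
    for _ in range(n):bot.dwell(.02);a.append(get_obs()["wrist_force"])
    return inC(np.mean(a,0))
E
python3 - <<'E'
from h import *
from workcell import *
b,r=fit([((80,0,90.6),cs(388,208)),((-95,0,90.6),cs(240,52))],[.57,.04,q[2]]);print("roller",posC([*b[:2],0]),b[2]-q[2],r.tolist())
bot.servo_line(W(q,(-185,0,200)),velocity=.15)
bot.servo_line(W(q,(-185,0,95)),velocity=.12)
f0=force(bot,get_obs,10)
bot.servo_line(W(q,(-152,0,95)),velocity=.06)
x=-152
while x<-95:
    x+=3;bot.servo_line(W(q,(x,0,95)),velocity=.03);f=inC(get_obs()["wrist_force"])-f0
    print(x,f.round(1),end=" ")
    if f[0]<-14:break
print(posC(get_obs()["position"]),force(bot,get_obs)-f0,get_obs()["time_s"]);np.save("f0.npy",f0)
E
```

```text
roller [-40.92485545   0.74794703   0.        ] -0.025478103228654125 [[0.5, 1.1], [-0.5, -1.8]]
-149 [-0.5  0.1 -1.3] -146 [ 0.8 -0.2  0.7] -143 [ 0.4 -0.6 -1.3] -140 [-4.5  1.2  2.5] -137 [-5.2  0.8  2.2] -134 [-5.2  0.3  1.7] -131 [-5.1  0.7  0.8] -128 [-4.6  0.5  1.6] -125 [-4.6 -0.3  0.7] -122 [-5.5 -0.3 -1.2] -119 [-4.9 -0.6 -1.6] -116 [-3.1 -1.2 -1.6] -113 [-2.4 -1.5 -2.2] -110 [-2.7 -1.7 -2.5] -107 [-3.  -0.8 -1.4] -104 [-2.6 -1.6 -2. ] -101 [-3.1 -2.6 -1.7] -98 [-2.3 -1.2 -2.6] -95 [-2.4 -0.6 -2.2] [-9.48741769e+01  1.71243439e-03  9.50072776e+01] [-2.83749732 -1.33840699 -1.76841725] 20.5417
```

```bash
python3 - <<'E'
from h import *
from workcell import *
f0=np.load("f0.npy")
x=-95;base=-3.
while x<-66:
    x+=.5;bot.servo_line(W(q,(x,0,95)),velocity=.02);f=force(bot,get_obs,3)-f0
    print(x,f.round(1)[0],end=" ")
    if f[0]<-8:break
bot.dwell(.4)
print(posC(get_obs()["position"]),force(bot,get_obs)-f0,get_obs()["time_s"])
E
```

```text
-94.5 -4.6 -94.0 -4.4 -93.5 -5.3 -93.0 -4.6 -92.5 -4.7 -92.0 -4.7 -91.5 -4.1 -91.0 -3.9 -90.5 -4.9 -90.0 -4.4 -89.5 -4.4 -89.0 -4.5 -88.5 -4.2 -88.0 -4.1 -87.5 -4.5 -87.0 -4.5 -86.5 -4.4 -86.0 -4.6 -85.5 -5.7 -85.0 -7.4 -84.5 -9.5 [-85.74076209  -0.13340503  94.85504165] [-8.95181042 -0.54820661  1.76735114] 27.3417
```

```bash
python3 - <<'E'
from workcell import *
import cv2
d=vision.read_camera("scene")
cv2.imwrite("pics/s3.png",cv2.resize(d["frame"][175:275,325:425,::-1],None,fx=6,fy=6,interpolation=cv2.INTER_CUBIC))
E
```

```text
(no output)
```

View pics/s3.png

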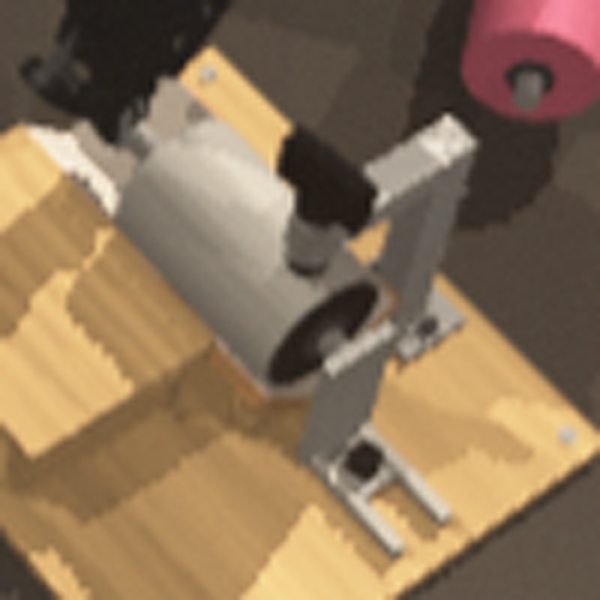

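```bash
python3 - <<'E'
from h import *
P=lambda p:((proj(D["scene"],W(q,p))-[325,175])*6+2.5).round()
for e in(76,80,84,88,92):print(e,"disc",P((e,0,90.6)),"rim top",P((e,0,130.6)),"rim -y",P((e,-40,90.6)))
for x in(100,104,108):print(x,"plate top",P((x,22,109)),P((x,-22,109)))
E
```

```text
76 disc [318. 326.] rim top [329. 283.] rim -y [258. 366.]
80 disc [323. 332.] rim top [334. 288.] rim -y [263. 371.]
84 disc [329. 337.] rim top [340. 294.] rim -y [268. 377.]
88 disc [334. 343.] rim top [345. 300.] rim -y [273. 382.]
92 disc [339. 348.] rim top [351. 305.] rim -y [278. 388.]
100 plate top [388. 318.] [321. 362.]
104 plate top [394. 324.] [327. 368.]
108 plate top [399. 329.] [332. 373.]
```

Contact with the stop is confirmed. The journal meets the plate at x≈104, with about 4–5 N on the stop above sliding friction. Next I'll back off and look at the knob from close by.

```bash
python3 - <<'E'
from h import *
from workcell import *
import cv2
o=ori(q[2]+np.pi/2+.15)
bot.servo_line(W(q,(-88,0,95)),velocity=.01)
bot.servo_line(W(q,(-125,0,95)),velocity=.1)
bot.servo_line(W(q,(-125,0,270)),velocity=.25)
hand.move_gripper(.05,30)
bot.reach(W(q,(150,0,290)),o)
bot.dwell(.1)
d=vision.read_camera("wrist");pickle.dump(d,open("d3.pkl","wb"));print(get_obs()["time_s"])
c=(d["view"]@np.append(W(q,(62,0,216)),1))[:3];th=np.arctan2(np.hypot(*c[:2]),c[2]);K=d["intrinsics"]
uv=c[:2]/np.hypot(*c[:2])*th*K[0,0]+K[:2,2];print("pred knob px",uv)
u,v=np.clip(uv-[70,60],0,None).astype(int);print("origin",u,v)
cv2.imwrite("pics/k.png",cv2.resize(d["frame"][v:v+120,u:u+140,::-1],None,fx=5,fy=5,interpolation=cv2.INTER_CUBIC))
E
```

```text
31.0083
pred knob px [343.3807956   87.56423999]
origin 273 27
```

View pics/k.png

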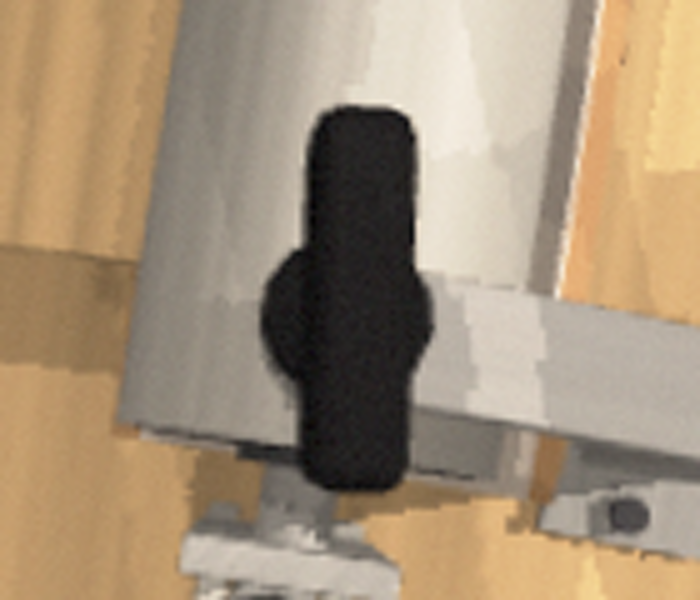

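```bash
python3 - <<'E'
from h import *
from workcell import *
d=pickle.load(open("d3.pkl","rb"));K=d["intrinsics"];V=d["view"]
def bp(u,v,z):
    p=np.array([273+(u+.5)/5-.5,27+(v+.5)/5-.5])-K[:2,2];r=np.hypot(*p);t=r/K[0,0]
    ray=V[:3,:3].T@np.r_[p/r*np.sin(t),np.cos(t)];o=-V[:3,:3].T@V[:3,3]
    return o+ray*(z-o[2])/ray[2]
a,b=bp(362,107,.216),bp(355,490,.216)
print("centre",posC((a+b)/2),"len",np.linalg.norm(a-b))
ang=np.arctan2(*(b-a)[[1,0]]);print("knob",q[2]-ang)
E
```

```text
centre [ 60.76705973   0.46986576 216.        ] len 0.050168543177035035
knob -0.1345307484285559
```

```bash
python3 - <<'E'
from h import *
from workcell import *
c=(61.3,.2);k=-.135
o=ori(q[2]+np.pi/2-k)
bot.reach(W(q,(*c,270)),o)
bot.servo_line(W(q,(*c,207)),velocity=.1)
f0=force(bot,get_obs);t0=get_obs()["ft_torque"]
hand.move_gripper(.005,35);print(get_obs()["gripper_width"],force(bot,get_obs)-f0)
j=np.array(get_obs()["joint_pos"]);j0=j[5]
for kk in(.1,.4,.7,.9,1.1,1.3):
    j[5]=j0+kk-k;bot.goto_joints(j);bot.dwell(.05);s=get_obs()
    print(kk,(force(bot,get_obs,3)-f0).round(1),(s["ft_torque"]-t0).round(3),s["joint_pos"][5]-j0+k,s["time_s"])
E
```

```text
0.012974798816048613 [-2.0163317   4.72903133  5.14807902]
0.1 [-1.2  0.6  2.9] [ 0.015  0.165 -0.203] 0.09556404779988936 33.2333
0.4 [-2.4 -3.9  4.6] [-0.605  0.576 -0.185] 0.3946947551851022 33.725
0.7 [-3.  -5.9  5.8] [-0.818  0.861 -0.223] 0.6972979735707975 34.2167
0.9 [-3.8 -6.2  7. ] [-0.862  1.026 -0.15 ] 0.8973221284316466 34.625
1.1 [-5.  -7.   7.1] [-0.947  1.274 -0.168] 1.0972812042236764 35.0333
1.3 [-6.3 -7.   8.5] [-0.874  1.464 -0.149] 1.2973120986661608 35.4417
```

```bash
python3 - <<'E'
from h import *
from workcell import *
import cv2
hand.move_gripper(.05,30)
c=(61.3,.2)
bot.servo_line(W(q,(*c,290)),velocity=.12)
bot.reach(W(q,(150,0,290)),ori(q[2]+np.pi/2+.15));bot.dwell(.1)
d=vision.read_camera("wrist");cv2.imwrite("pics/k2.png",cv2.resize(d["frame"][27:147,273:413,::-1],None,fx=5,fy=5,interpolation=cv2.INTER_CUBIC))
hand.move_gripper(0,30)
bot.reach(W(q,(-130,0,270)),ori(q[2]+np.pi/2))
bot.servo_line(W(q,(-130,0,95)),velocity=.2)
f0=force(bot,get_obs,8)
bot.servo_line(W(q,(-92,0,95)),velocity=.06)
x=-92
while x<-80:
    x+=.5;bot.servo_line(W(q,(x,0,95)),velocity=.02);f=force(bot,get_obs,2)-f0
    print(x,f.round(1)[0],end=" ")
    if f[0]<-7:break
print(posC(get_obs()["position"]),get_obs()["time_s"])
E
```

```text
-91.5 0.1 -91.0 0.0 -90.5 0.7 -90.0 0.4 -89.5 -0.1 -89.0 -0.5 -88.5 0.3 -88.0 0.6 -87.5 0.3 -87.0 -0.2 -86.5 0.1 -86.0 -0.1 -85.5 -2.0 -85.0 -5.4 -84.5 -7.5 [-85.77628945  -0.13025682  94.85251125] 46.0583
```

View pics/k2.png

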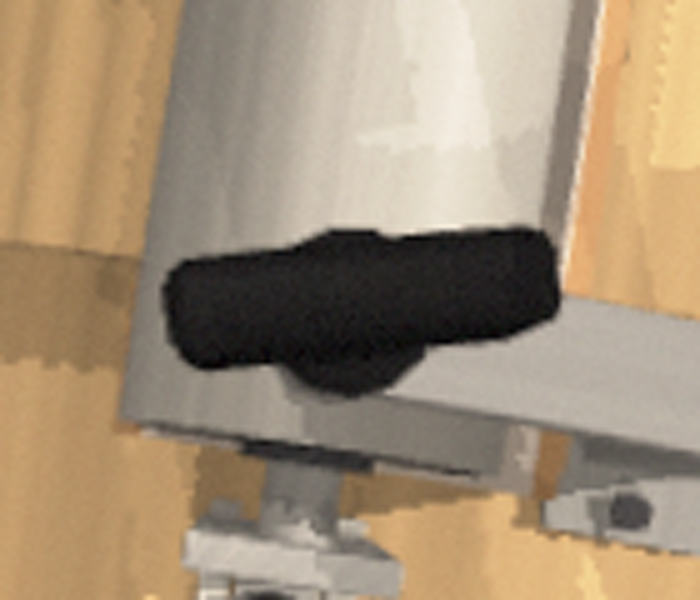

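The knob bar has turned about 1.44 rad clockwise, which puts it at about 1.3. The roller met the pusher at the same place as before, so it has not moved off the stop. I'll release gently and hand in.

```bash
python3 - <<'E'
from h import *
from workcell import *
import cv2
bot.servo_line(W(q,(-88,0,95)),velocity=.01)
bot.servo_line(W(q,(-125,0,95)),velocity=.1)
bot.dwell(.3)
d=vision.read_camera("scene")
cv2.imwrite("pics/s4.png",cv2.resize(d["frame"][175:275,325:425,::-1],None,fx=6,fy=6,interpolation=cv2.INTER_CUBIC))
print(get_obs()["time_s"]);hand_in()
E
```

```text
47.425
the job is handed in; nothing more can be done
```

View pics/s4.png

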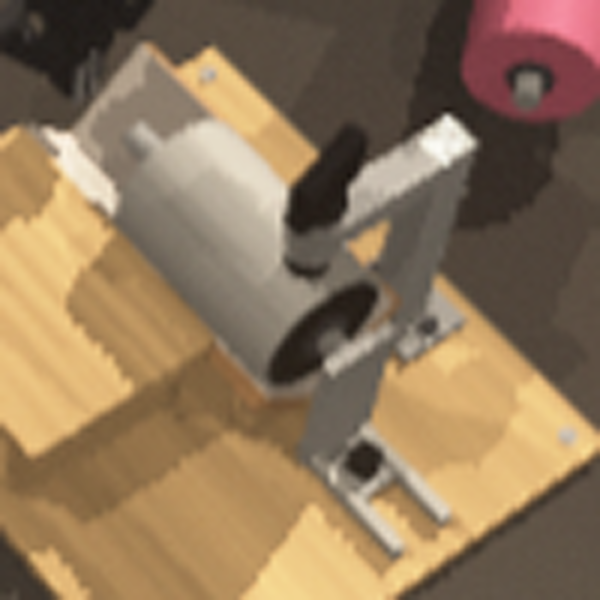

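I rolled the aluminium roller into the vee, slid it against the end stop, turned the clamp knob to about 1.3 rad and handed the job in at 47.4 s.

- **Rolling in:** I pushed the roller with both fingers at under about 2 N. It dropped into the vee by itself and settled there with the hand off.
- **Sliding:** it took 2.5–5 N to move it along. Against the stop the push rose to about 9 N, so the stop itself took roughly 4–5 N.
- **Clamping:** I turned the knob from -0.13 to about 1.30 rad. From the figures given, that is about 13 N of pad force.
- **Last push:** after clamping I pushed again at about 7.5 N and then let go. The pusher met the roller at the same place as before, so the clamp had not shifted it.

**Checks:** the last picture shows the drum seated, with its journal at the stop plate and the pad on the drum. The wrist image puts the knob at about 1.31 rad, which agrees with the arm's own reading.

**Not measured directly:** the pad force and the force left on the stop after release are inferred, not sensed. One early estimate disagreed: judging by where the pusher first touched the roller, the stop would have been at x of about 96–99 mm. The picture put it at about 104 mm, which fits the stated 100–115 mm. The arm passed well clear of the jar, ink tube and brayer, but I did not measure them again at the end.

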